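Sweep the polished mounts through the gate into the slot

TASK

With the fingertips, sweep the three round black mounts one after another out of the tray's wide pen, through its narrow gate and into the slot, until all three stand in line in the slot, wholly past the gate. Only slide them over the tray: do not pick any of them up or tip it over. Leave the rough rock where it lies in the pen, and leave the other things on the bench alone.

Things in the scene. Friction and masses are not known exactly. Their poses are not given: they have to be found in the camera images.
- mount_a: one of three identical black resin mounts (polished ore specimens): upright disc 32 mm in diameter, 24 mm tall, about 60 g, steel-grey polished face on top. Origin at the centre of its underside. It stands on the tray's plate and slides on it.
- mount_b: one of three identical black resin mounts (polished ore specimens): upright disc 32 mm in diameter, 24 mm tall, about 60 g, steel-grey polished face on top. Origin at the centre of its underside. It stands on the tray's plate and slides on it.
- mount_c: one of three identical black resin mounts (polished ore specimens): upright disc 32 mm in diameter, 24 mm tall, about 60 g, steel-grey polished face on top. Origin at the centre of its underside. It stands on the tray's plate and slides on it.
- tray: fixed loading tray: plate 5 mm thick with grey walls 5 mm thick, only 8 mm high above the plate (tops at z = 13 mm), so mounts stand 16 mm out of them and fingers can push from over the walls. Origin on the bench under the middle of the gate; x axis points from the pen through the gate along the slot, y to the left of that, z up.
- gate (a point): middle of the gate, on the plate (tray x = 0): an opening 38 mm wide between two round steel posts, 8 mm high like the walls. The slot starts here.
- slot_end (a point): middle of the slot's closed end, on the plate (tray x = 112 mm), at the foot of an end stop 24 mm high. The slot from the gate to here is 38 mm wide and takes the three mounts in single file (96 mm) with 16 mm to spare.
- pen (a point): middle of the pen's straight part, on the plate (tray x = -116 mm). It spans tray x = -158 to -75 mm, y = -120 to 120 mm; from its front corners two straight slanting walls narrow to the gate. The mounts start in it.
- rock: pale rough rock specimen, 51 x 57 x 42 mm, about 0.18 kg, too wide for the gate, lying in the pen beside the mounts near one side wall. Bystander, stays where it is. Origin at the centre of its underside.
- granite: rounded granite cobble 69 x 104 x 67 mm on the bench left of the tray. Bystander, stays where it is. Origin at the centre of its underside.
- lens: brass folding hand lens, 27 x 70 x 10 mm, lying on the bench left of the tray. Bystander, stays where it is. Origin at the centre of its underside.
- streak_plate_0: flat cream tile 48 x 64 x 8 mm on the bench, far left. Bystander, stays where it is. Origin at the centre of its underside.
Not all that is in view belongs to the job. Leave any orange or white look-alike of the mount_b alone.

How it is judged:
By the outcome, as a careful person would: the job done as asked, in the order asked, and still so for the second after the job is handed in, with the robot touching nothing.
It also fails if it takes over 54 s, if anything falls off the work surface, if the arm or the gripper's body presses on something with over 40 N, if the wrist force passes 120 N, or if a joint passes its speed limit or range.

ROBOT

A 6-joint arm with a two-finger parallel gripper is mounted at the origin on a cart in front of the work surface, level with it; the furniture and walls round the work are solid. World frame = base frame: x ahead of the robot, y to its left, z up, the work surface at z = 0. Lengths are in m, angles in rad, forces in N, time in s.
With the tool pointing down it reaches from about 0.25 to 0.775 m from the base axis. Payload 4 kg.
Tool frame: the origin (TCP) lies at the very end of the fingers, on their centre line; the grasp point (between the pads) lies 19 mm behind it; x points along the fingers, y is the direction in which the jaws open and shut, and the axes are right-handed (so a half turn about x gives the same grasp; the last joint's range is limited). The gripper opens to 94 mm and grips with 3 to 60 N. Pads are 16 mm wide; open, the fingers measure 119 mm over their backs; the gripper's body (75 mm by 177 mm) begins 78 mm behind the grasp point.
Start: joints at [-1.378, 0.087, 1.371, -0, 1.684, -0.103], TCP at [0.16, -0.526, 0.206] pointing down, gripper open.
Joint ranges: [-3.1, 3.1], [-0.76, 2.03], [0.27, 2.55], [-1.08, 4.22], [0.17, 2.65], [-2.57, 2.57]. Speed limits (rad/s): [2.79, 2.79, 3.14, 3.14, 3.14, 3.14].

INTERFACE

Orientations are given as [roll, pitch, yaw] about the fixed x, y, z axes, in that order (R = Rz(yaw) Ry(pitch) Rx(roll)).
In Python, from bench import robot gives the robot as it stands.
- The arm moves only by the tool carry_out, never from a script. Its argument "targets" is a list of rows, each a list of 5 numbers: the closure, from 0 (fully open) to 1 (shut), then the shift along the tool's x, y, z in cm, then the turn about the tool's x in degrees. In form: [[fingers, tx, ty, tz, turn], ...]. A call has 1 to 20 rows; each row shifts and turns the commanded pose from where the row before left it, along the tool's axes as they then stand; what a row does not reach is not made up. A row lasts 1/10 s, in which the tool goes at most 50 mm and 8.59 degrees, less where a joint would pass 70% of its speed; a pose out of reach is approached as far as the arm can. A call is refused whole if a number of a shift passes 5 or a number of a turn 8.59, either way. A call with a gripper value outside its range is refused whole. The fingers move at their own pace and stop on an object; the grip force is fixed at half the most. Time passes only in rows, so rows that do not move let the fingers close. It gives the time, the measured TCP pose, the force and the opening at its end, in the units of the state.
- robot.get_obs(): the state, without advancing time (a new reading comes with each control period).
- robot.snapshot(name): name is "side" or "top" or "wrist"; returns a dict with "image" (420x560x3 uint8, red, green, blue), "camera_matrix" (3x3 intrinsics, pixels), "pose" (4x4, takes a point from camera to world coordinates). Camera axes: x right, y up, looking along -z (the intrinsics and any distortion apply to the point x, -y, -z); pixel columns grow to the right and rows downward; lengths in m; the calibration is good to about 2 mm. A picture is of the moment at which its call begins. There is no depth.
- robot.close_job(): hands the job in, once; it reports no verdict.
The state is a dict: "time": time; "joint_positions": joint angles; "qvel": joint speeds; "joint_torque": joint torques, N m; "tool_pos": TCP position; "ee_rot": TCP orientation; "wrist_force": force on the tool from outside, world axes, zero at the start; "wrist_torque": the same for the moment, N m; "width": finger opening in m.
Only numpy, scipy, OpenCV 4.12 (cv2) and the standard library are available. Lean on these libraries where they do the work, as an engineer would, in place of code of your own. Each camera call takes 0.05 s, during which the arm holds its last target. There are 200 camera calls.

## Working session

There is one attempt and no reset: what is moved stays moved. The work goes in short steps, Python scripts to look and compute and a tool call to move; the robot and the scene stay as the last step left them, time stands still between calls to the robot, and variables do not carry over. Pictures are saved under pics/ and viewed, about 8 in all and at most 12, crops included, and the job is handed in when it is done.

Besides the shell and the picture viewer there is one more tool, called after "Emit:" in YAML: its name, and indented under it one key for each argument. carry_out: Moves the arm, as the interface text tells. Its arguments: {"type":"object","properties":{"targets":{"type":"array","items":{"type":"array","items":{"type":"number"}}}},"required":["targets"]}

```bash
mkdir -p pics; ls
cat > h.py <<'E'
import numpy as np,cv2
from bench import robot
def snap(n,f):
    s=robot.snapshot(n); cv2.imwrite(f,cv2.cvtColor(s["image"],cv2.COLOR_RGB2BGR))
    np.savez(f[:-4],K=s["camera_matrix"],P=s["pose"]); return s
def px2w(f,pts,z):
    d=np.load(f+".npz");K,P=d["K"],d["P"];o=[]
    for (u,v),zz in zip(pts,np.broadcast_to(z,len(pts))):
        r=np.linalg.solve(K,[u,v,1]); r=P[:3,:3]@[r[0],-r[1],-r[2]]
        o.append(P[:3,3]+r*(zz-P[2,3])/r[2])
    return np.array(o)
E
python3 - <<'E'
from h import *
s=snap("top","pics/top1.png"); print(s["camera_matrix"],s["pose"],{k:v for k,v in s.items() if k not in("image","pose","camera_matrix")})
snap("side","pics/side1.png"); print(robot.get_obs())
E
```

```text
pics
[[384.40822473   0.         285.71229276]
 [  0.         384.40822473 209.22600405]
 [  0.           0.           1.        ]] [[ 2.58244660e-02  9.76475961e-01 -2.14074274e-01  3.04849678e-01]
 [-9.99644560e-01  2.66433604e-02  9.40393002e-04  5.03750479e-02]
 [ 6.62192920e-03  2.13973899e-01  9.76816933e-01  9.94734413e-01]
 [ 0.00000000e+00  0.00000000e+00  0.00000000e+00  1.00000000e+00]] {}
{'time': 0.1, 'joint_positions': array([-1.37810404e+00,  8.78697990e-02,  1.37210492e+00, -4.16840758e-06,
        1.68358064e+00, -1.03086331e-01]), 'qvel': array([ 5.45619375e-05, -2.35064680e-03, -3.61825055e-03,  2.30899601e-04,
        8.06791367e-04,  1.15721756e-04]), 'joint_torque': array([ 2.63321308e-03, -3.41251194e+01, -3.03301978e+01,  7.20780459e-02,
        3.03666014e-02, -9.29502994e-05]), 'tool_pos': array([ 0.16022328, -0.52563069,  0.20442647]), 'ee_rot': array([-1.67177188,  1.56883362,  1.76559893]), 'wrist_force': array([1.21082517, 0.78786341, 0.14951372]), 'wrist_torque': array([-0.00780202,  0.02447498, -0.00720019]), 'width': 0.09384380646882878}
```

View pics/top1.png

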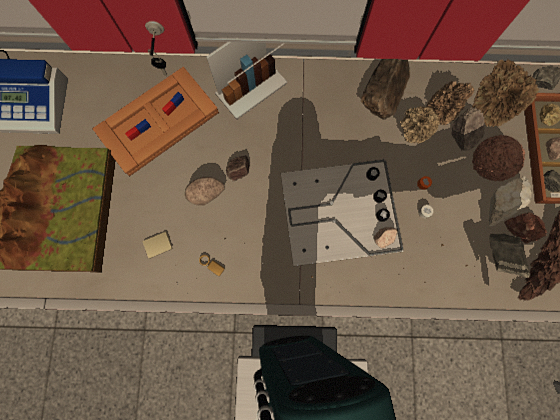

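The tray lies around px (270–405, 160–265), with the slot pointing left (+y). The three mounts are at about (373,173), (380,196) and (382,214), and the rock is at (386,238). An orange ring and a white ring lie outside the tray.

Run:
```python
import cv2
i=cv2.imread("pics/top1.png")[150:275,275:445]
cv2.imwrite("pics/c1.png",cv2.resize(i,None,fx=4.7,fy=4.7,interpolation=cv2.INTER_CUBIC))
```

```text
(no output)
```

View pics/c1.png

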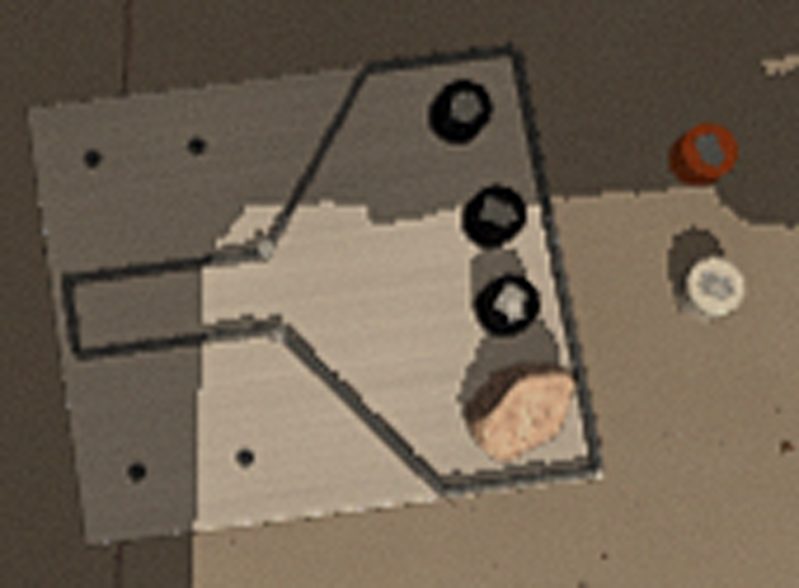

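```bash
cat >> h.py <<'E'
def crop2px(p,s=4.7,o=(275,150)): return (np.array(p)+.5)/s-.5+np.array(o)
def fit(T,W):
    T=np.array(T,float);W=np.array(W)[:,:2];a=T-T.mean(0);b=W-W.mean(0)
    th=np.arctan2((a[:,0]*b[:,1]-a[:,1]*b[:,0]).sum(),(a*b).sum())
    R=np.array([[np.cos(th),-np.sin(th)],[np.sin(th),np.cos(th)]]);t=W.mean(0)-R@T.mean(0)
    return th,R,t,(W-t)@R-T
E
python3 - <<'E'
from h import *
c=[(368,67),(517,49),(597,466),(443,487),(265,250),(280,328),(70,277),(79,353)]
T=np.array([(-75,-122.5),(-160.5,-122.5),(-160.5,122.5),(-75,122.5),(0,-22),(0,22),(114.5,-21.5),(114.5,21.5)])/1000
W=px2w("pics/top1",crop2px(c),[.013]*6+[.02]*2)
for flip in(1,):
    th,R,t,res=fit(T,W);print(np.degrees(th),t,(res*1000).round(1))
m=px2w("pics/top1",crop2px([(463,109),(497,213),(511,302)]),.029)
print("mounts W",m.round(4),"\ntray",(((m[:,:2]-t)@R)*1000).round(1))
r=px2w("pics/top1",crop2px([(520,410),(475,410),(570,380),(500,460),(545,370)]),.025);print("rock tray",(((r[:,:2]-t)@R)*1000).round(1))
E
```

```text
99.17608226109816 [ 0.51809928 -0.07391511] [[ 0.8  1.2]
 [-0.4  1.8]
 [ 1.5 -2. ]
 [ 1.4 -1.9]
 [ 1.3 -0.9]
 [ 0.1 -0. ]
 [-2.8  1. ]
 [-1.9  0.8]]
mounts W [[ 0.6208 -0.1779  0.029 ]
 [ 0.5612 -0.1953  0.029 ]
 [ 0.5111 -0.2016  0.029 ]] 
tray [[-119.   -84.8]
 [-126.7  -23.2]
 [-125.    27.2]]
rock tray [[-119.7   86. ]
 [ -95.5   82.7]
 [-149.8   73.4]
 [-103.9  111.2]
 [-137.4   66.2]]
```

```bash
cat >> h.py <<'E'
from scipy.spatial.transform import Rotation as Ro
TH=np.radians(99.18);TR=np.array([[np.cos(TH),-np.sin(TH)],[np.sin(TH),np.cos(TH)]]);T0=np.array([.5181,-.0739])
def t2w(p): return TR@(np.array(p)/1000)+T0
def w2t(p): return (np.array(p)[:2]-T0)@TR*1000
def state():
    o=robot.get_obs();M=Ro.from_euler("xyz",o["ee_rot"]).as_matrix()
    hz=np.degrees(np.arctan2(M[1,2],M[0,2]))-99.18
    print("t",round(o["time"],2),"tcp",o["tool_pos"].round(4),"tray",w2t(o["tool_pos"]).round(1),"head(z)",round(hz,2),"w",round(o["width"],4),"F",o["wrist_force"].round(1),"down",M[:,0].round(3),"q6",o["joint_positions"].round(2))
    return o,M,hz
def plan(p,z,head,p0=None,z0=None,h0=None):
    """print tool shift cm (tx,ty,tz at present heading) and turn to reach tray mm p, height z, heading of tool z"""
    if p0 is None:
        o,M,h0=state();p0=w2t(o["tool_pos"]);z0=o["tool_pos"][2]
    d=np.array(p)-p0;a=np.radians(h0);zx=np.array([np.cos(a),np.sin(a)]);yx=np.array([-zx[1],zx[0]])
    # tool x down, z heading -> y = z cross x
    yx=np.array([-zx[1],zx[0]])*-1 if np.cross([*zx,0],[0,0,-1])[:2]@yx<0 else yx
    print("tx %.2f ty %.2f tz %.2f cm  turn %.1f deg"%((z0-z)*100,d@yx/10,d@zx/10,-((head-h0+180)%360-180)))
def cradle(c,head,d=20.5): a=np.radians(head);return np.array(c)-d*np.array([np.cos(a),np.sin(a)])
E
python3 - <<'E'
from h import *
o,M,h=state();print(M.round(3))
b=(-127,-23)
for hd in(14,194): plan(cradle(b,14,32),.2,hd)
E
```

```text
t 0.1 tcp [ 0.1602 -0.5256  0.2044] tray [-388.9  425.4] head(z) -262.23 w 0.0938 F [1.2 0.8 0.1] down [-0.     0.002 -1.   ] q6 [-1.38  0.09  1.37 -0.    1.68 -0.1 ]
[[-0.     0.291 -0.957]
 [ 0.002 -0.957 -0.291]
 [-1.    -0.002 -0.   ]]
t 0.1 tcp [ 0.1602 -0.5256  0.2044] tray [-388.9  425.4] head(z) -262.23 w 0.0938 F [1.2 0.8 0.1] down [-0.     0.002 -1.   ] q6 [-1.38  0.09  1.37 -0.    1.68 -0.1 ]
tx 0.44 ty -16.70 tz -48.31 cm  turn 83.8 deg
t 0.1 tcp [ 0.1602 -0.5256  0.2044] tray [-388.9  425.4] head(z) -262.23 w 0.0938 F [1.2 0.8 0.1] down [-0.     0.002 -1.   ] q6 [-1.38  0.09  1.37 -0.    1.68 -0.1 ]
tx 0.44 ty -16.70 tz -48.31 cm  turn -96.2 deg
```

Emit:
carry_out:
  targets:
    - [0.79, 0, 0, 0, -8]
    - [0.79, 0, 0, 0, -8]
    - [0.79, 0, 0, 0, -8]
    - [0.79, 0, 0, 0, -8]
    - [0.79, 0, 0, 0, -8]
    - [0.79, 0, 0, 0, -8]
    - [0.79, 0, 0, 0, -8]
    - [0.79, 0, 0, 0, -8]
    - [0.79, 0, 0, 0, -8]
    - [0.79, 0, 0, 0, -8]
    - [0.79, 0, 0, 0, -8]
    - [0.79, 0, 0, 0, -8]

```text
time: 1.3
tool_pos: [0.1602, -0.5258, 0.2048]
ee_rot: [2.912, 1.569, 1.747]
wrist_force: [-0.5, -0.1, 0.3]
width: 0.0199
```

Run:
```python
from h import *
plan(cradle((-127,-23),14,32),.2,194)
```

```text
t 1.3 tcp [ 0.1602 -0.5258  0.2048] tray [-389.   425.4] head(z) -165.9 w 0.0199 F [-0.5 -0.1  0.3] down [-0.     0.001 -1.   ] q6 [-1.38  0.09  1.37  0.    1.68 -1.78]
tx 0.48 ty 49.86 tz -11.29 cm  turn 0.1 deg
```

Emit:
carry_out:
  targets:
    - [0.79, 0, 3.56, -0.81, 0]
    - [0.79, 0, 3.56, -0.81, 0]
    - [0.79, 0, 3.56, -0.81, 0]
    - [0.79, 0, 3.56, -0.81, 0]
    - [0.79, 0, 3.56, -0.81, 0]
    - [0.79, 0, 3.56, -0.81, 0]
    - [0.79, 0, 3.56, -0.81, 0]
    - [0.79, 0, 3.56, -0.81, 0]
    - [0.79, 0, 3.56, -0.81, 0]
    - [0.79, 0, 3.56, -0.81, 0]
    - [0.79, 0, 3.56, -0.81, 0]
    - [0.79, 0, 3.56, -0.81, 0]
    - [0.79, 0, 3.56, -0.81, 0]
    - [0.79, 0, 3.56, -0.81, 0]
    - [0.79, 0, 0, 0, 0]

```text
time: 2.8
tool_pos: [0.5775, -0.2241, 0.2039]
ee_rot: [3.114, 1.568, 1.948]
wrist_force: [0.3, -0.1, -0.5]
width: 0.0197
```

Run:
```python
from h import *
plan(cradle((-127,-23),14,32),.06,194)
s=snap("wrist","pics/w1.png");print(s["camera_matrix"],s["pose"].round(3))
```

```text
t 2.8 tcp [ 0.5775 -0.2241  0.2039] tray [-157.8  -34.6] head(z) -165.94 w 0.0197 F [ 0.3 -0.1 -0.5] down [-0.001  0.002 -1.   ] q6 [-0.46  0.24  1.19  0.    1.71 -0.87]
tx 14.39 ty -0.38 tz -0.07 cm  turn 0.1 deg
[[337.25959412   0.         282.88022566]
 [  0.         337.25959412 207.75602057]
 [  0.           0.           1.        ]] [[ 0.919 -0.379 -0.112  0.545]
 [ 0.395  0.88   0.262 -0.147]
 [-0.001 -0.285  0.959  0.382]
 [ 0.     0.     0.     1.   ]]
```

View pics/w1.png

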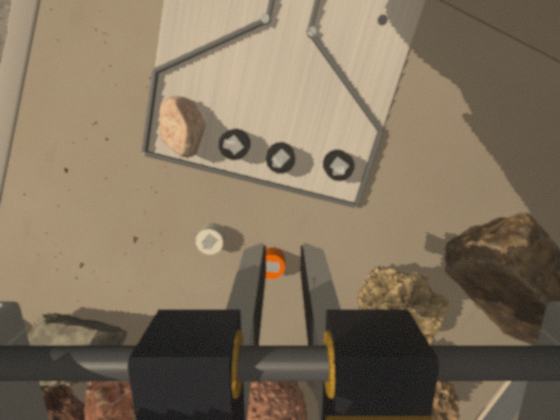

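The wrist view shows all three mounts clearly at (235,143), (281,157) and (339,164). The rock is at (181,127), and the posts are at (265,19) and (312,31). I'll use this to refine the tray pose and mount positions.

Run:
```python
from h import *
c=[(381,131),(358,204),(147,152),(155,72),(312,31),(265,19)]
T=np.array([(-75,-122.5),(-160.5,-122.5),(-160.5,122.5),(-75,122.5),(0,-22),(0,22)])/1000
W=px2w("pics/w1",c,.013)
th,R,t,res=fit(T,W);print(np.degrees(th),t,(res*1000).round(1))
m=px2w("pics/w1",[(339,163),(281,157),(235,143),(274,266),(210,241)],.029);print(m.round(3))
print(((m[:,:2]-t)@R*1000).round(1), [w2t(x).round(1) for x in m])
```

```text
99.39931311362439 [ 0.51957983 -0.07244009] [[-1.   1.8]
 [ 1.   1.2]
 [ 2.1 -2.9]
 [-0.4 -0.4]
 [-0.5 -1.5]
 [-1.3  2. ]]
[[ 0.621 -0.175  0.029]
 [ 0.563 -0.193  0.029]
 [ 0.514 -0.199  0.029]
 [ 0.605 -0.312  0.029]
 [ 0.527 -0.312  0.029]]
[[-117.9  -83.7]
 [-126.4  -23. ]
 [-123.8   26.6]
 [-250.2  -45.1]
 [-237.4   32.1]] [array([-116.4,  -85.9]), array([-125.2,  -25.2]), array([-122.7,   24.5]), array([-248.8,  -47.8]), array([-236.3,   29.5])]
```

```bash
sed -i 's/^TH=np.radians(99.18)/TH=np.radians(99.29)/; s/T0=np.array(\[.5181,-.0739\])/T0=np.array([.5188,-.0732])/; s/-99.18$/-99.29/' h.py
python3 - <<'E'
from h import *
plan(cradle((-126,-23),14,32),.017,194)
E
```

```text
t 2.85 tcp [ 0.5759 -0.2258  0.2041] tray [-159.8  -31.7] head(z) -166.15 w 0.0195 F [-0.2 -0.   0.3] down [-0.002  0.001 -1.   ] q6 [-0.47  0.24  1.2  -0.    1.71 -0.87]
tx 18.71 ty -0.03 tz -0.29 cm  turn -0.2 deg
```

Emit:
carry_out:
  targets:
    - [0.79, 3.7, 0, 0, 0]
    - [0.79, 3.7, -0.2, 0, 0]
    - [0.79, 3.7, -0.2, 0, 0]
    - [0.79, 3.7, 0, 0, 0]
    - [0.79, 2.0, 0, 0, 0]
    - [0.79, 1.3, 0, 0, 0]
    - [0.79, 0, 0, 0, 0]
    - [0.79, 0, 0, 0, 0]

```text
time: 3.65
tool_pos: [0.5717, -0.2298, 0.0256]
ee_rot: [0.545, 1.569, -0.626]
wrist_force: [0.1, 0.6, 0.8]
width: 0.0197
```

Run:
```python
from h import *
plan(cradle((-126,-23),14,32),.017,194)
plan(cradle((-35,0),14),.017,194)
```

```text
t 3.65 tcp [ 0.5717 -0.2298  0.0256] tray [-163.1  -26.9] head(z) -166.38 w 0.0197 F [0.1 0.6 0.8] down [ 0.001 -0.001 -1.   ] q6 [-0.47  0.33  1.45 -0.    1.36 -0.87]
tx 0.86 ty 0.51 tz -0.49 cm  turn -0.4 deg
t 3.65 tcp [ 0.5717 -0.2298  0.0256] tray [-163.1  -26.9] head(z) -166.38 w 0.0197 F [0.1 0.6 0.8] down [ 0.001 -0.001 -1.   ] q6 [-0.47  0.33  1.45 -0.    1.36 -0.87]
tx 0.86 ty 0.41 tz -11.03 cm  turn -0.4 deg
```

Emit:
carry_out:
  targets:
    - [0.79, 0.4, 0.4, -0.2, 0]
    - [0.79, 0.4, 0, 0, 0]
    - [0.79, 0, 0, -0.5, 0]
    - [0.79, 0, 0, -0.8, 0]
    - [0.79, 0, 0, -0.8, 0]
    - [0.79, 0, 0, -0.8, 0]
    - [0.79, 0, 0, -0.8, 0]
    - [0.79, 0, 0, -0.8, 0]
    - [0.79, 0, 0, -0.8, 0]
    - [0.79, 0, 0, -0.5, 0]
    - [0.79, 0, 0, 0, 0]

```text
time: 4.75
tool_pos: [0.5514, -0.1713, 0.0165]
ee_rot: [-2.782, 1.57, 2.332]
wrist_force: [-0.0, 0.1, -0.4]
width: 0.0199
```

Run:
```python
from h import *
plan(cradle((-35,0),10),.017,190)
snap("wrist","pics/w2.png")
```

```text
t 4.75 tcp [ 0.5514 -0.1713  0.0165] tray [-102.1  -16.3] head(z) -166.3 w 0.0199 F [-0.   0.1 -0.4] down [-0.  0. -1.] q6 [-0.4   0.26  1.56  0.    1.32 -0.8 ]
tx -0.05 ty -0.13 tz -4.86 cm  turn 3.7 deg
```

View pics/w2.png

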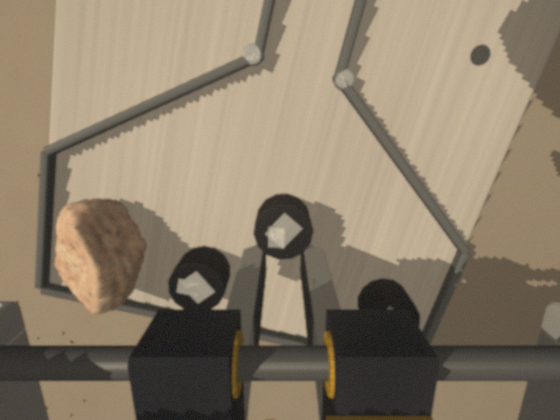

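The cradle holds mount_b at (283,226) upright. The posts are at (252,54) and (345,78). Next I check the alignment.

Run:
```python
from h import *
for p in px2w("pics/w2",[(252,54),(345,78),(272,1),(364,1),(463,252),(46,153),(42,288)],.013): print("tray",w2t(p).round(1))
print("mount",w2t(px2w("pics/w2",[(283,223)],.029)[0]))
```

```text
tray [ 0.3 23.6]
tray [  0.6 -24.4]
tray [25.2 19.2]
tray [ 35.6 -23.3]
tray [ -74.5 -119.1]
tray [-73.7 120.8]
tray [-157.4  119.7]
mount [-76.67816607 -11.09589549]
```

Emit:
carry_out:
  targets:
    - [0.79, 0, 0, -0.5, 0]
    - [0.79, 0, 0, -0.8, 0]
    - [0.79, 0, 0, -0.8, 0]
    - [0.79, 0, 0, -0.8, 0]
    - [0.79, 0, 0, -0.8, 0]
    - [0.79, 0, -0.15, -0.4, 4]
    - [0.79, 0, -0.2, -0.3, 5]
    - [0.79, 0, -0.2, -0.3, 5]
    - [0.79, 0, 0, -0.4, 0]
    - [0.79, 0, 0, 0, 0]

```text
time: 5.8
tool_pos: [0.5278, -0.1255, 0.0164]
ee_rot: [-2.607, 1.57, 2.264]
wrist_force: [-0.4, -0.2, -0.1]
width: 0.0196
```

Run:
```python
from h import *
plan(cradle((44,0),0,23),.017,180)
```

```text
t 5.8 tcp [ 0.5278 -0.1255  0.0164] tray [-53.1  -0.5] head(z) -180.2 w 0.0196 F [-0.4 -0.2 -0.1] down [-0.  0. -1.] q6 [-0.34  0.19  1.65  0.    1.31 -0.5 ]
tx -0.06 ty -0.07 tz -7.41 cm  turn -0.2 deg
```

Emit:
carry_out:
  targets:
    - [0.79, 0, -0.05, -0.4, 0]
    - [0.79, 0, 0, -0.8, 0]
    - [0.79, 0, 0, -0.8, 0]
    - [0.79, 0, 0, -0.8, 0]
    - [0.79, 0, 0, -0.8, 0]
    - [0.79, 0, 0, -0.8, 0]
    - [0.79, 0, 0, -0.8, 0]
    - [0.79, 0, 0, -0.8, 0]
    - [0.79, 0, 0, -0.8, 0]
    - [0.79, 0, 0, -0.5, 0]
    - [0.79, 0, 0, -0.2, 0]
    - [0.79, 0, 0, 0.8, 0]
    - [0.79, -2, 0, 2, 0]
    - [0.79, -3.3, 0, 3, 0]
    - [0.79, 0, 0, 3, 5]
    - [0.79, 0, 0, 3, 6]
    - [0.79, 0, 0, 0, 6]
    - [0.79, 0, 0, 0, 0]

```text
time: 7.6
tool_pos: [0.5317, -0.171, 0.0694]
ee_rot: [-0.084, 1.571, -1.798]
wrist_force: [0.2, 0.2, 0.6]
width: 0.0196
```

Run:
```python
from h import *
plan(cradle((-124,26.5),-17,34),.017,163)
snap("wrist","pics/w3.png")
```

```text
t 7.6 tcp [ 0.5317 -0.171   0.0694] tray [-98.6   3.1] head(z) -197.47 w 0.0196 F [0.2 0.2 0.6] down [-0. -0. -1.] q6 [-0.41  0.17  1.55 -0.    1.42 -0.27]
tx 5.24 ty -1.44 tz 6.53 cm  turn -0.5 deg
```

View pics/w3.png

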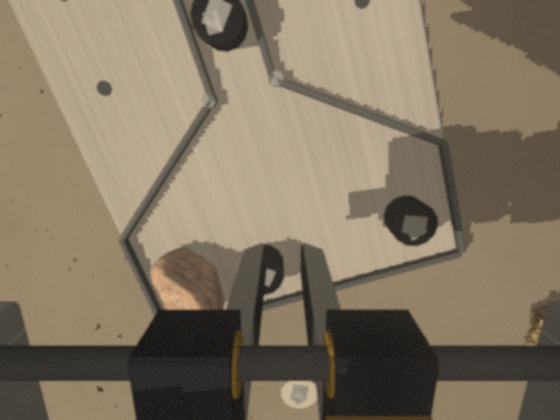

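mount_b stands in the slot past the posts at (219,20). mount_a is at (411,221), and mount_c is under the fingers at (270,270). Next is mount_c.

Emit:
carry_out:
  targets:
    - [0.79, 0, -0.5, 2.2, 0]
    - [0.79, 0, -0.5, 2.2, 0]
    - [0.79, 0, -0.44, 2.1, 0]
    - [0.79, 0, 0, 0, 0]
    - [0.79, 2.6, 0, 0, 0]
    - [0.79, 1.8, 0, 0, 0]
    - [0.79, 0.8, 0, 0, 0]
    - [0.79, 0, 0, 0, 0]

```text
time: 8.45
tool_pos: [0.5076, -0.2302, 0.016]
ee_rot: [-2.036, 1.568, 2.538]
wrist_force: [-0.3, 0.0, -0.0]
width: 0.0195
```

Run:
```python
from h import *
plan(cradle((-124,26.5),-17,34),.017,163)
plan(cradle((-35,0),-17,24),.017,163)
```

```text
t 8.45 tcp [ 0.5076 -0.2302  0.016 ] tray [-153.1   36.4] head(z) -197.24 w 0.0195 F [-0.3  0.  -0. ] down [-0.003  0.002 -1.   ] q6 [-0.53  0.22  1.61  0.    1.32 -0.39]
tx -0.10 ty 0.09 tz 0.33 cm  turn -0.2 deg
t 8.45 tcp [ 0.5076 -0.2302  0.016 ] tray [-153.1   36.4] head(z) -197.24 w 0.0195 F [-0.3  0.  -0. ] down [-0.003  0.002 -1.   ] q6 [-0.53  0.22  1.61  0.    1.32 -0.39]
tx -0.10 ty -0.02 tz -9.96 cm  turn -0.2 deg
```

Emit:
carry_out:
  targets:
    - [0.79, -0.05, 0.05, -0.5, 0]
    - [0.79, 0, 0, -0.8, 0]
    - [0.79, 0, 0, -0.8, 0]
    - [0.79, 0, 0, -0.8, 0]
    - [0.79, 0, 0, -0.8, 0]
    - [0.79, 0, 0, -0.8, 0]
    - [0.79, 0, 0, -0.8, 0]
    - [0.79, 0, 0, -0.8, 0]
    - [0.79, 0, 0, -0.8, 0]
    - [0.79, 0, 0, -0.8, 0]
    - [0.79, 0, 0, -0.8, 0]
    - [0.79, 0, 0, -0.8, 0]
    - [0.79, 0, 0.2, -0.4, -5]
    - [0.79, 0, 0.25, -0.3, -6]
    - [0.79, 0, 0.25, -0.3, -6]
    - [0.79, 0, 0, -0.3, 0]
    - [0.79, 0, 0, 0, 0]

```text
time: 10.15
tool_pos: [0.5289, -0.1261, 0.0178]
ee_rot: [-3.035, 1.57, 1.832]
wrist_force: [-0.3, -0.2, 0.0]
width: 0.0199
```

Run:
```python
from h import *
plan(cradle((44,0),0,23),.017,180)
snap("wrist","pics/w4.png")
```

```text
t 10.15 tcp [ 0.5289 -0.1261  0.0178] tray [-53.9  -1.4] head(z) -180.44 w 0.0199 F [-0.3 -0.2  0. ] down [-0.     0.001 -1.   ] q6 [-0.34  0.19  1.64  0.    1.31 -0.49]
tx 0.08 ty -0.20 tz -7.48 cm  turn -0.4 deg
```

View pics/w4.png

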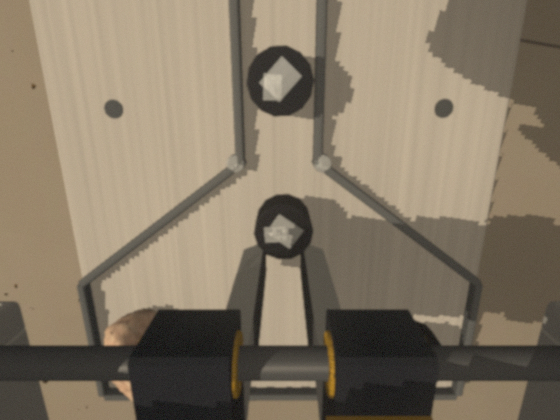

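mount_c, at (283,226), lines up with the gate, whose middle is about (280,162). mount_b is in the slot at (280,80). I push mount_c in the same way, then swing round for mount_a.

Emit:
carry_out:
  targets:
    - [0.79, 0.05, -0.1, -0.5, 0]
    - [0.79, 0, -0.05, -0.8, 0]
    - [0.79, 0, 0, -0.8, 0]
    - [0.79, 0, 0, -0.8, 0]
    - [0.79, 0, 0, -0.8, 0]
    - [0.79, 0, 0, -0.8, 0]
    - [0.79, 0, 0, -0.8, 0]
    - [0.79, 0, 0, -0.8, 0]
    - [0.79, 0, 0, -0.8, 0]
    - [0.79, 0, 0, -0.6, 0]
    - [0.79, 0, 0, -0.2, 0]
    - [0.79, 0, 0, 0.8, 0]
    - [0.79, -2, 0, 2, 0]
    - [0.79, -3.3, 0, 3, 0]
    - [0.79, 0, 0, 0, -8]
    - [0.79, 0, 0, 0, -8]
    - [0.79, 0, 0, 0, -8]
    - [0.79, 0, 0, 0, -8]
    - [0.79, 0, 0, 0, -8]
    - [0.79, 0, 0, 0, -5]

```text
time: 12.2
tool_pos: [0.5245, -0.1092, 0.0704]
ee_rot: [-2.216, 1.571, -2.842]
wrist_force: [0.7, 0.6, 0.3]
width: 0.02
```

Run:
```python
from h import *
plan(cradle((-118,-84.5),45,35),.07,225)
```

```text
t 12.2 tcp [ 0.5245 -0.1092  0.0704] tray [-36.5   0.2] head(z) -135.13 w 0.02 F [0.7 0.6 0.3] down [-0. -0. -1.] q6 [-0.31  0.12  1.6  -0.    1.41 -1.26]
tx 0.04 ty 0.26 tz 15.25 cm  turn -0.1 deg
```

Emit:
carry_out:
  targets:
    - [0.79, 0, 0, 3, 0]
    - [0.79, 0, 0.1, 3, 0]
    - [0.79, 0, 0.1, 3, 0]
    - [0.79, 0, 0, 3, 0]
    - [0.79, 0, 0, 3.2, 0]
    - [0.79, 0, 0, 0, 0]
    - [0.79, 0, 0, 0, 0]

```text
time: 12.9
tool_pos: [0.6483, -0.1971, 0.0694]
ee_rot: [-2.955, 1.569, 2.697]
wrist_force: [-0.8, 0.9, -0.4]
width: 0.0196
```

Run:
```python
from h import *
plan(cradle((-118,-84.5),45,35),.017,225)
snap("wrist","pics/w5.png")
```

```text
t 12.9 tcp [ 0.6483 -0.1971  0.0694] tray [-143.1 -107.8] head(z) -135.41 w 0.0196 F [-0.8  0.9 -0.4] down [-0.002  0.001 -1.   ] q6 [-0.38  0.43  1.23  0.    1.49 -1.32]
tx 5.24 ty 0.13 tz 0.07 cm  turn -0.4 deg
```

View pics/w5.png

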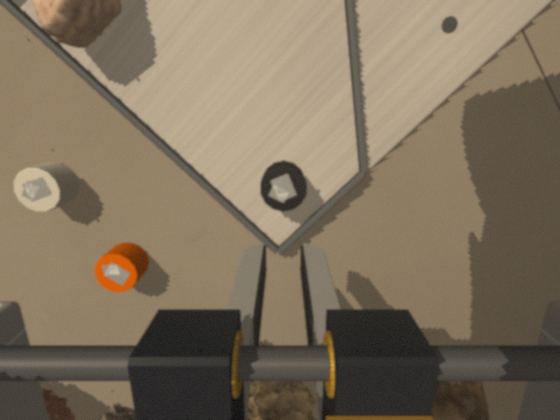

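mount_a is centred ahead of the fingers at (283,186), with the tray corner at (280,248). I lower and check the force.

Emit:
carry_out:
  targets:
    - [0.79, 1.5, 0.1, 0, 0]
    - [0.79, 1.5, 0, 0, 0]
    - [0.79, 1.5, 0, 0, 0]
    - [0.79, 0.7, 0, 0, 0]
    - [0.79, 0, 0, 0, 0]

```text
time: 13.45
tool_pos: [0.6475, -0.1946, 0.0157]
ee_rot: [-2.868, 1.566, 2.787]
wrist_force: [0.5, -0.2, -0.6]
width: 0.0201
```

Run:
```python
from h import *
plan(cradle((-38,-3),45,24),.017,225)
```

```text
t 13.45 tcp [ 0.6475 -0.1946  0.0157] tray [-140.6 -107.4] head(z) -135.33 w 0.0201 F [ 0.5 -0.2 -0.6] down [-0.004  0.002 -1.   ] q6 [-0.38  0.46  1.28 -0.    1.4  -1.32]
tx -0.13 ty -0.20 tz -12.24 cm  turn -0.3 deg
```

Emit:
carry_out:
  targets:
    - [0.79, -0.1, -0.1, -0.5, 0]
    - [0.79, 0, -0.1, -0.8, 0]
    - [0.79, 0, 0, -0.8, 0]
    - [0.79, 0, 0, -0.8, 0]
    - [0.79, 0, 0, -0.8, 0]
    - [0.79, 0, 0, -0.8, 0]
    - [0.79, 0, 0, -0.8, 0]
    - [0.79, 0, 0, -0.8, 0]
    - [0.79, 0, 0, -0.8, 0]
    - [0.79, 0, 0, -0.8, 0]
    - [0.79, 0, 0, -0.8, 0]
    - [0.79, 0, 0, -0.8, 0]
    - [0.79, 0, 0, -0.8, 0]
    - [0.79, 0, 0, -0.8, 0]
    - [0.79, 0, 0, -0.4, 0]
    - [0.79, 0, 0, 0, 0]

```text
time: 15.05
tool_pos: [0.5558, -0.1299, 0.0192]
ee_rot: [-2.906, 1.57, 2.749]
wrist_force: [-0.8, -0.2, 0.2]
width: 0.0201
```

Emit:
carry_out:
  targets:
    - [0.79, 0, -0.31, -0.2, 7.5]
    - [0.79, 0, -0.31, -0.2, 7.5]
    - [0.79, 0, -0.31, -0.15, 7.5]
    - [0.79, 0, -0.31, -0.15, 7.5]
    - [0.79, 0, -0.31, -0.15, 7.5]
    - [0.79, 0, -0.31, -0.15, 7.5]
    - [0.79, 0, 0, 0, 0]

```text
time: 15.75
tool_pos: [0.5354, -0.1331, 0.019]
ee_rot: [-2.026, 1.569, 2.843]
wrist_force: [-0.1, -0.3, -0.4]
width: 0.02
```

Run:
```python
from h import *
plan(cradle((26,0),0,23),.017,180)
snap("wrist","pics/w6.png")
```

```text
t 15.75 tcp [ 0.5354 -0.1331  0.019 ] tray [-61.8  -6.7] head(z) -180.34 w 0.02 F [-0.1 -0.3 -0.4] down [-0.001  0.    -1.   ] q6 [-0.35  0.2   1.62 -0.    1.32 -0.5 ]
tx 0.20 ty -0.71 tz -6.48 cm  turn -0.3 deg
```

View pics/w6.png

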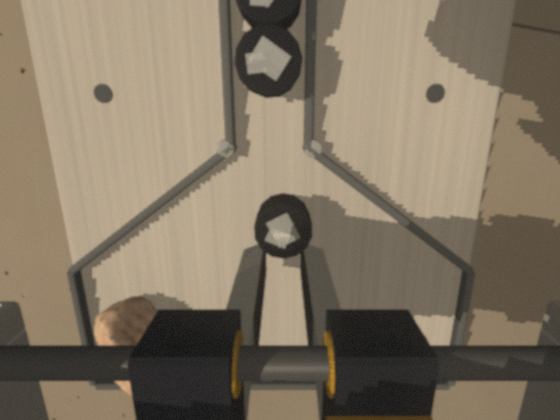

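mount_a at (283,226) is cradled and sits about 7 mm right of the gate's middle (about 271,148). I recentre it while advancing, then push the row in. mount_b and mount_c already touch in the slot.

Emit:
carry_out:
  targets:
    - [0.79, 0.15, -0.14, -0.4, 0]
    - [0.79, 0, -0.14, -0.4, 0]
    - [0.79, 0, -0.14, -0.4, 0]
    - [0.79, 0, -0.14, -0.4, 0]
    - [0.79, 0, -0.12, -0.4, 0]
    - [0.79, 0, 0, -0.7, 0]
    - [0.79, 0, 0, -0.7, 0]
    - [0.79, 0, 0, -0.7, 0]
    - [0.79, 0, 0, -0.7, 0]
    - [0.79, 0, 0, -0.7, 0]
    - [0.79, 0, 0, -0.6, 0]
    - [0.79, 0, 0, -0.3, 0]
    - [0.79, 0, 0, 0, 0]

```text
time: 17.1
tool_pos: [0.5192, -0.0705, 0.018]
ee_rot: [-2.909, 1.571, 1.961]
wrist_force: [-0.3, -0.9, -0.0]
width: 0.0197
```

Run:
```python
from h import *
state()
snap("wrist","pics/w7.png")
```

```text
t 17.1 tcp [ 0.5192 -0.0705  0.018 ] tray [ 2.6 -0.9] head(z) -180.31 w 0.0197 F [-0.3 -0.9 -0. ] down [-0.  0. -1.] q6 [-0.24  0.15  1.69  0.    1.31 -0.4 ]
```

View pics/w7.png

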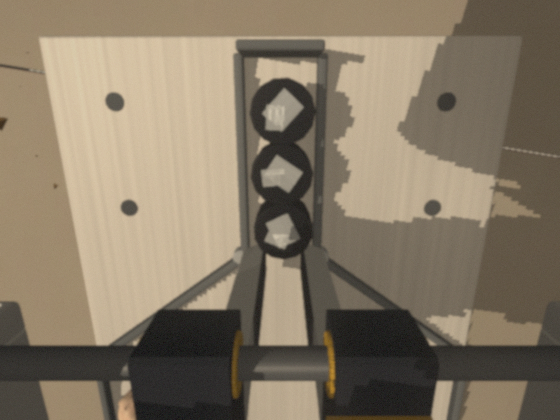

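All three mounts are in line in the slot at (283,111), (282,173) and (283,226), and the last one is past the posts at about row 255. I back off, lift, and check.

Emit:
carry_out:
  targets:
    - [0.79, 0, 0, 0.5, 0]
    - [0.79, -1, 0, 1.5, 0]
    - [0.79, -4, 0, 2, 0]
    - [0.79, -4, 0, 2, 0]
    - [0.79, -4, 0, 1, 0]
    - [0.79, 0, 0, 0, 0]
    - [0.79, 0, 0, 0, 0]

```text
time: 17.85
tool_pos: [0.5311, -0.1419, 0.15]
ee_rot: [0.991, 1.567, -0.425]
wrist_force: [0.4, 0.0, -0.5]
width: 0.02
```

Run:
```python
from h import *
print([w2t(p).round(1) for p in px2w("pics/w7",[(283,111),(282,173),(283,225)],.029)])
state();snap("wrist","pics/w8.png")
```

```text
[array([84.8, -2.2]), array([54.8, -1.6]), array([27.1, -2. ])]
t 17.85 tcp [ 0.5311 -0.1419  0.15  ] tray [-69.8  -1. ] head(z) -180.44 w 0.02 F [ 0.4  0.  -0.5] down [ 0.003 -0.002 -1.   ] q6 [-0.36  0.1   1.47 -0.    1.57 -0.52]
```

View pics/w8.png

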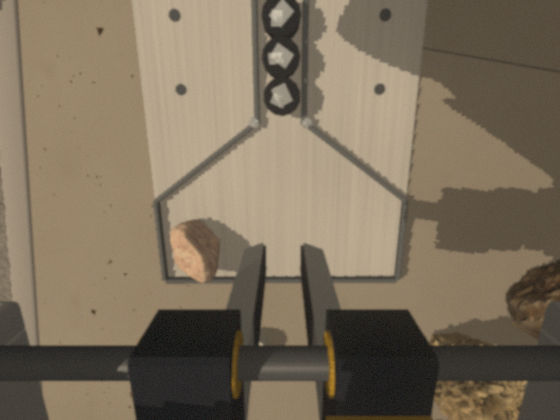

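The three mounts stand upright in the slot at (281,17), (281,57) and (281,97). The last one's rear edge, at row 115, is clear of the posts at row 123. The rock is still in its place at (195,251).

Run:
```python
from h import *
print(robot.close_job())
```

```text
the job is handed in; nothing more can be done
None
```

All three mounts now stand upright in single file in the slot, wholly past the gate, and the job is handed in at about 18 s of the 54 s allowed. I swept them in one at a time with the part-closed fingertips as a two-point cradle held just above the walls.

- **Mounts:** the last measurement put their centres at about 27, 55 and 85 mm along the tray. The rearmost edge is therefore about 11 mm past the gate. The spacing read 28–30 mm instead of the true 32 mm, so these figures are good to a few millimetres.
- **Rock:** the final picture, taken with the arm lifted clear, shows it in the same corner of the pen.
- **Other bench items:** the fingers never went near the granite, lens, streak plate or the orange and white look-alikes. I did not take a final overall picture to confirm they had not moved.
- **Forces:** every reading, taken at the end of each move, stayed around 1 N.
- **Checks:** none failed or disagreed apart from the spacing offset above.

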